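# Refit the ice maker's bin cover

### The job

Put the loose cover, now lying on the worktop, back on the ice maker's bin: tuck its narrow tongue under the metal lip while the other edge is still raised, then swing that edge down until the cover lies fully home and flat. Then slide the catch on the rim all the way in over the cover to lock it, let go, and leave the groceries, mug and spoon where they are.

Things in the scene. Friction and masses are not known exactly. Their poses are not given: they have to be found in the camera images.
- ice_maker: Fixed grey counter-top ice maker, 310 (x) x 210 (y) x 175 (z) mm, place and yaw vary. Origin on the worktop under the centre of its bin opening; z up. Bin towards -x, tower towards +x: its upright face is at x = 77 mm, its top 175 mm up. Opening x -77 (front wall, 108 mm high) to 77, y -69..69 mm, with a seat ledge for the cover all round at height 90. Side rims (|y| over 69) are 98 high. Mm, its frame.
- seat (a point): Centre of the bin opening at seat height: (0, 0, 90) mm in the ice maker's frame, same axes. Inside the ledge (x -60..62, y -55..55 mm) the bin is open and holds ice.
- lip_edge (a point): Middle of the steel lip's free edge, underside: (-62, 0, 108) mm in the ice maker's frame. The lip (5 mm thick, y -85..85) overhangs the seat from x -77 to -62, 18 mm above it; cheeks below leave 108 mm in y for the tongue. Only 139 mm is free between lip and tower, so the 150 mm long cover goes in only tilted over about 25 degrees, tongue low, straight down, then moved under the lip.
- cover: Loose flat grey plastic cover, 0.15 to 0.31 kg, 6 mm thick, lying handle up on the worktop. Origin at the centre of its underside, z up. Plate x -57..75, y -65..65 mm; narrower tongue x -75..-57, y -50..50, goes under the lip: seated, its axes match the ice maker's (play 2 mm in x, 4 mm in y each way). Handle: upright bar x -35..15, y -7..7 (14 thick), 6 to 38 mm above the underside.
- cover_grip (a point): Point in the handle bar to pinch, across y: (-10, 0, 30) mm in the cover's frame.
- cover_hook (a point): Middle of the tongue's end, top face: (-75, 0, 6) mm in the cover's frame.
- cover_rear (a point): Middle of the edge opposite the tongue, underside: (75, 0, 0) mm in the cover's frame.
- catch (a joint): Dark steel slide catch on the ice maker's +y side rim at x = 10 mm: 0 to 0.004 m at the start (open), 0.018 m = fully in over the cover (end stop). It moves along the ice maker's -y, needs about 2 N, stays where left. Its plate (28 x 30 x 5 mm, underside 98 mm above the worktop, 2 mm over a seated cover) carries an upright knob 22 (x) x 12 (y) mm, 103 to 133 mm above the worktop.
- catch_grip (a point): Point on the upright axis of the catch's knob, 126 mm above the worktop, 7 mm below the knob's top; it moves with the catch; axes as the ice maker's.
- butter_pack: Bystander, leave alone: paper-wrapped butter block 65 x 115 x 35 mm; origin at the middle of its underside.
- jam_jar: Bystander, leave alone: jar, diameter 66, height 90 mm; origin at the middle of its underside.
- spice_can: Bystander, leave alone: can, diameter 56, height 100 mm; origin at the middle of its underside.
- mug: Bystander, leave alone: mug, diameter 80, height 90 mm; origin at the middle of its underside.
- juice_bottle: Bystander, leave alone: bottle, diameter 66, height 170 mm; origin at the middle of its underside.
- snack_carton: Bystander, leave alone: carton 140 x 40 x 90 mm; origin at the middle of its underside.
- scoop: Bystander, leave alone: wooden-handled metal spoon lying down, about 190 mm; origin at the middle of its underside.
Mind the look-alikes: they are no part of the job. There is more than one size of the cover; the job needs the middle-sized.

How it is judged:
On the way, in this order (a step that is already met when the one before it is completed fails the run):
1. the tongue is under the lip while the other edge is still raised (x of cover_hook in the frame of ice_maker between -0.08 and -0.066 m and z of cover_hook in the frame of ice_maker between 0.088 and 0.11 m and y of cover_hook in the frame of ice_maker between -0.03 and 0.03 m and angle between cover's own z axis and vertical above 0.15 rad and z of cover_rear in the frame of ice_maker above 0.1 m), for 0.1 s.
2. the cover lies flat on its seat, tongue under the lip (x of cover_hook in the frame of ice_maker below -0.067 m and z of cover_hook in the frame of ice_maker below 0.1 m and z of cover_rear in the frame of ice_maker between 0.085 and 0.094 m and angle between the z axis of cover and the z axis of ice_maker, either way round below 0.04 rad and z of cover in the frame of ice_maker above 0.085 m), for 0.2 s.
At the end, for the whole second after the job is handed in: The cover lies flat (within 0.04 rad) on the seat, tongue at least 5 mm under the lip, rear edge within 4 mm of seat height; the catch is pushed in at least 14 mm, over the cover; cover at rest and released (all of step 2 and value of joint catch above 0.014 m and linear speed of cover below 0.02 m/s); the robot touches nothing.
It fails at once if a bystander is moved more than 30 mm (distance of any of butter_pack, jam_jar, spice_can, mug, juice_bottle, snack_carton, scoop from where it was at the start of the episode above 0.03 m).
It also fails if it takes over 45 s, if anything falls off the work surface, if the arm or the gripper's body presses on something with over 40 N, if the wrist force passes 120 N, or if a joint passes its speed limit or range.

### The arm

A 7-joint arm with a two-finger parallel gripper is mounted at the origin on the work surface. World frame = base frame: x ahead of the robot, y to its left, z up, the work surface at z = 0. Lengths are in m, angles in rad, forces in N, time in s.
With the tool pointing down it reaches from about 0.4 to 0.85 m from the base axis. Payload 4.5 kg.
Tool frame: the origin (TCP) lies at the very end of the fingers, on their centre line; the grasp point (between the pads) lies 19 mm behind it (r.grip_point_offset is the distance from the TCP to the grasp point, in m); z points along the fingers, y is the line along which they close (so a half turn about z gives the same grasp; the last joint's range is limited). The gripper opens to 88 mm and grips with 3 to 60 N. Pads are 18 mm wide; open, the fingers measure 123 mm over their backs; the gripper's body (75 mm by 187 mm) begins 45 mm behind the grasp point.
Start: joints at [1.237, 0.689, -0.195, 1.565, 0.157, 0.902, -0.215], TCP at [0.225, -0.583, 0.239] pointing down, gripper open.
Joint ranges: [-3.01, 3.01], [-0.46, 2.08], [-1.47, 1.51], [0.13, 2.56], [-1, 4.14], [0.04, 2.09], [-2.66, 2.66]. Speed limits (rad/s): [2.57, 2.57, 3.14, 3.14, 3.14, 3.14, 3.14].

### API

Orientations are given as a unit quaternion [x, y, z, w].
In Python, from plant import r gives the robot as it stands.
- The arm moves only by the tool carry_out, never from a script. Its argument "rows" is a list of rows, each a list of 3 entries, a list of its own where there are three numbers: the shift along the tool's x, y, z in cm, then the turn, a rotation vector about the tool's x, y, z in degrees, then the closure, from 0 (fully open) to 1 (shut). A call has 1 to 12 rows; each row is the pose to reach, as a shift and turn from the pose commanded when the call began, along the tool's axes at that moment; what a row does not reach only later rows make up. A row lasts 1/10 s, in which the tool goes at most 50 mm and 8.59 degrees, less where a joint would pass 70% of its speed; a pose out of reach is approached as far as the arm can. A call with a gripper value outside its range is refused whole. The fingers move at their own pace and stop on an object; "newtons" is the grip in N (left out, the last holds). Time passes only in rows, so rows that repeat a pose let the fingers close. It gives the time, the measured TCP pose, the force, the opening and the grip force at its end, in the units of the state.
- r.get_state(): the state, without advancing time (a new reading comes with each control period).
- r.snapshot(name): name is "scene" or "top" or "wrist"; returns a dict with "image" (480x640x3 uint8, red, green, blue), "fx", "fy", "cx", "cy" (pixels), "pose" (4x4, takes a point from camera to world coordinates). Camera axes: x right, y up, looking along -z (the intrinsics and any distortion apply to the point x, -y, -z); pixel columns grow to the right and rows downward; lengths in m; the calibration is good to about 2 mm. A picture is of the moment at which its call begins. There is no depth.
- r.finish_job(): hands the job in; it is judged then, once.
The state is a dict: "clock": time; "q": joint angles; "qd": joint speeds; "joint_torque": joint torques, N m; "tool_pos": TCP position; "eef_rot": TCP orientation; "contact_force": force on the tool from outside, world axes, zero at the start; "moment": the same for the moment, N m; "opening": opening from 0.0 (shut) to 1.0 (fully open); "finger_force": force on a finger pad.
Only numpy, scipy, OpenCV 4.12 (cv2) and the standard library are available. Lean on these libraries where they do the work, as an engineer would, in place of code of your own. Each camera call takes 0.05 s, during which the arm holds its last target. There are 200 camera calls.

## Working session

There is one attempt and no reset: what is moved stays moved. The work goes in short steps, Python scripts to look and compute and a tool call to move; the robot and the scene stay as the last step left them, time stands still between calls to the robot, and variables do not carry over. Pictures are saved under pics/ and viewed, at most 12 in all, crops included, and the job is handed in when it is done.

Besides the shell and the picture viewer there is one more tool, called after "Request:" by a JSON object that holds its "name" and its "arguments", one argument or row to a line. carry_out: Moves the arm, as the interface text tells. Its arguments: {"type":"object","properties":{"rows":{"type":"array"},"newtons":{"type":"number"}},"required":["rows"]}

```bash
ls; mkdir -p pics; python3 - <<'E'
from plant import r
import cv2, pickle
d={}
for n in ("scene","top","wrist"):
    s=r.snapshot(n); d[n]=s
    cv2.imwrite(f"pics/{n}0.png",s["image"][:,:,::-1])
    print(n,s["fx"],s["fy"],s["cx"],s["cy"],s["pose"].round(3).tolist(),[k for k in s])
pickle.dump(d,open("s0.pkl","wb"))
st=r.get_state();print(st["clock"],st["tool_pos"],st["eef_rot"],r.grip_point_offset)
E
```

```text
pics
scene 441.829190394559 441.829190394559 320.6089381422695 233.6291567096833 [[0.061, -0.634, 0.771, 1.501], [0.998, 0.054, -0.035, -0.003], [-0.02, 0.772, 0.636, 0.89], [0.0, 0.0, 0.0, 1.0]] ['image', 'fx', 'fy', 'cx', 'cy', 'pose']
top 435.84507067842884 435.84507067842884 322.8676025766743 231.57294637667746 [[-0.007, 0.995, -0.104, 0.411], [-1.0, -0.007, 0.001, 0.04], [0.0, 0.104, 0.995, 1.174], [0.0, 0.0, 0.0, 1.0]] ['image', 'fx', 'fy', 'cx', 'cy', 'pose']
wrist 423.93016772875984 423.93016772875984 323.886966808686 246.44487647947318 [[0.36, 0.898, 0.255, 0.29], [-0.933, 0.347, 0.097, -0.557], [-0.001, -0.273, 0.962, 0.384], [0.0, 0.0, 0.0, 1.0]] ['image', 'fx', 'fy', 'cx', 'cy', 'pose']
0.15 [ 0.22450596 -0.58277678  0.23809424] [ 9.83132491e-01  1.82893444e-01 -1.85661770e-04 -6.77138511e-04] 0.0187
```

View pics/top0.png

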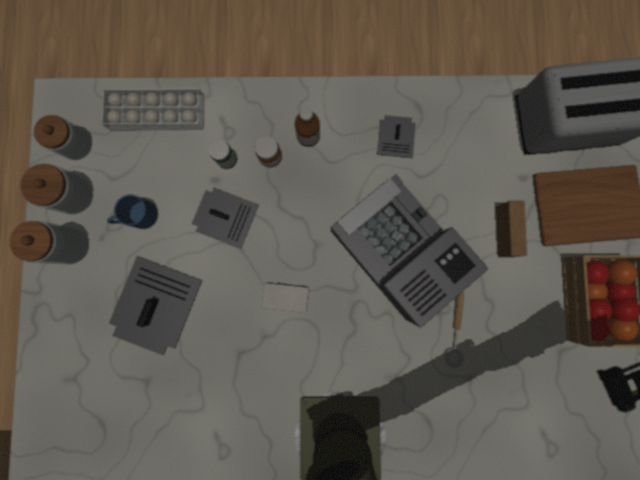

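View pics/scene0.png

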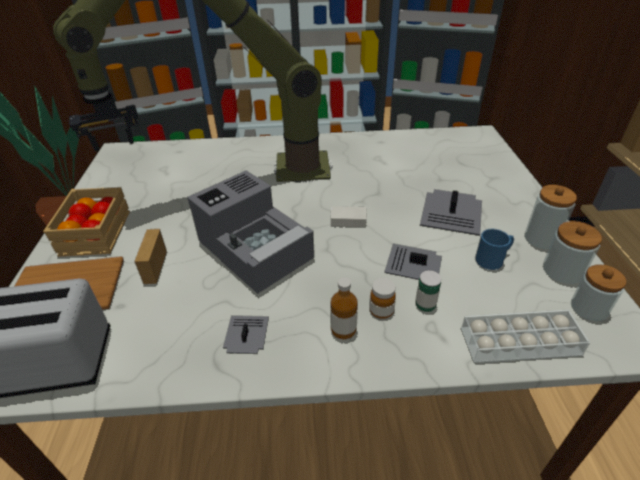

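Top view: the cover candidates are large (155,305), middle (225,217) and small (397,136). By size (about 56 px is 150 mm) I choose the middle one at (225,217). The ice maker has its lip at (368,205), tower at (437,275) and catch at (420,213). Next is a close crop and measurement.

```bash
cat > h.py <<'E'
import numpy as np, cv2
def cast(s,uv,z):
    uv=np.atleast_2d(np.asarray(uv,float))
    d=np.c_[(uv[:,0]-s["cx"])/s["fx"],-(uv[:,1]-s["cy"])/s["fy"],-np.ones(len(uv))]@s["pose"][:3,:3].T
    o=s["pose"][:3,3]; t=(z-o[2])/d[:,2]
    return o+d*t[:,None]
def proj(s,p):
    c=(np.atleast_2d(p)-s["pose"][:3,3])@s["pose"][:3,:3]
    return np.c_[s["cx"]-s["fx"]*c[:,0]/c[:,2], s["cy"]+s["fy"]*c[:,1]/c[:,2]]
def blob(s,lo,hi,box):
    x0,y0,x1,y1=box; g=s["image"].astype(int); v=g.mean(2); sat=g.max(2)-g.min(2)
    m=((v>lo)&(v<hi)&(sat<25)).astype(np.uint8); k=np.zeros_like(m);k[y0:y1,x0:x1]=m[y0:y1,x0:x1]
    c=max(cv2.findContours(k,cv2.RETR_EXTERNAL,cv2.CHAIN_APPROX_NONE)[0],key=cv2.contourArea)
    return c[:,0,:]
E
python3 - <<'E'
import pickle,cv2,numpy as np
from h import *
d=pickle.load(open("s0.pkl","rb")); s=d["top"]
im=s["image"][:,:,::-1]
a=cv2.resize(im[175:260,180:270],None,fx=4.4,fy=4.4,interpolation=cv2.INTER_CUBIC)
b=cv2.resize(im[165:335,320:500],None,fx=3.0,fy=3.0,interpolation=cv2.INTER_CUBIC)
H=max(a.shape[0],b.shape[0]); W=a.shape[1]
o=np.zeros((H,800,3),np.uint8);o[:a.shape[0],:W]=a; o[:b.shape[0],W:W+min(b.shape[1],800-W)]=b[:,:800-W]
o=cv2.convertScaleAbs(o,alpha=1.6)
cv2.imwrite("pics/crop1.png",o)
g=s["image"].mean(2); print(g[217,205:262].astype(int).tolist())
c=blob(s,30,112,(185,180,268,255)); print(cv2.contourArea(c))
P=cast(s,c,0.006)[:,:2]
r=cv2.minAreaRect((P*1000).astype(np.float32)); print(r)
E
```

```text
[67, 69, 68, 68, 67, 68, 70, 69, 69, 66, 65, 62, 61, 56, 47, 40, 30, 25, 26, 22, 16, 15, 14, 30, 55, 68, 72, 70, 69, 66, 55, 48, 57, 65, 63, 54, 50, 62, 66, 61, 50, 55, 66, 72, 73, 72, 72, 72, 78, 92, 103, 104, 101, 102, 99, 99, 100]
5361.0
((575.3255615234375, 301.8981018066406), (226.37985229492188, 201.8844757080078), 89.5851058959961)
```

View pics/crop1.png

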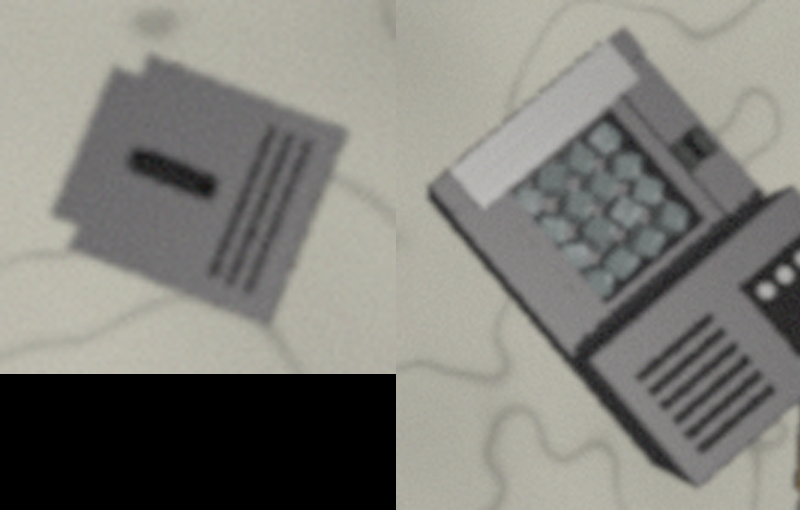

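The crop confirms the middle cover, with its tongue at upper left (crop 85,140) and slots at the rear. The lip's free edge runs (638,82)-(485,208) in the crop, and the catch is at (693,147).

```bash
python3 - <<'E'
import pickle,cv2,numpy as np
from h import *
d=pickle.load(open("s0.pkl","rb")); s=d["top"]; S=d["scene"]
im=s["image"].astype(int)
# cover
c=blob(s,8,86,(188,180,265,252)); P=(cast(s,c,0.006)[:,:2]*1000).astype(np.float32)
r=cv2.minAreaRect(P); print("cover",r,cv2.contourArea(P))
c=blob(S,8,105,(375,238,450,285)); P=(cast(S,c,0.006)[:,:2]*1000).astype(np.float32)
r=cv2.minAreaRect(P); print("cover scene",r,cv2.contourArea(P))
# handle dark
m=np.zeros(im.shape[:2],np.uint8); m[195:235,200:240]=im.mean(2)[195:235,200:240]<38
M=cv2.moments(m,True); print("handle z38",cast(s,[M['m10']/M['m00'],M['m01']/M['m00']],.038),M['m00'])
# lip corners from crop, and mask
print("lip vals",im[205,360:385].mean(1).astype(int), im[203,368],im[240,360])
for lo in (100,):
    mm=np.zeros(im.shape[:2],np.uint8); mm[170:245,330:415]=im.mean(2)[170:245,330:415]>0
cr=np.array([[638,82],[485,208],[608,42],[450,175]],float); uv=np.c_[(cr[:,0]-396)/3+320,cr[:,1]/3+165]-.33
print("lip corners",(cast(s,uv,.113)*1000).round(1)[:,:2].tolist())
cr=np.array([[588,360],[793,190],[700,485]],float); uv=np.c_[(cr[:,0]-396)/3+320,cr[:,1]/3+165]-.33
print("tower corners",(cast(s,uv,.175)*1000).round(1)[:,:2].tolist())
cr=np.array([[693,147]],float); uv=np.c_[(cr[:,0]-396)/3+320,cr[:,1]/3+165]-.33
print("catch",(cast(s,uv,.12)*1000).round(1)[:,:2].tolist())
a=cv2.resize(S["image"][165:300,185:320,::-1],(600,600),interpolation=cv2.INTER_CUBIC)
cv2.imwrite("pics/crop2.png",cv2.convertScaleAbs(a,alpha=1.3))
E
```

```text
cover ((576.5559692382812, 306.2838134765625), (151.40963745117188, 130.06668090820312), 68.21760559082031) 18229.813764483435
cover scene ((591.0209350585938, 301.66680908203125), (141.26004028320312, 143.12982177734375), 67.3635025024414) 14282.818967751227
handle z38 [[0.57810801 0.31256969 0.038     ]] 89.0
lip vals [107 108 109 107 108 108 109 109 108 105 106 107 108 107 106 106 108 107
 106 108 107 109 104 100  90] [107 107 105] [81 79 79]
lip corners [[618.7, -152.8], [515.3, -25.3], [652.4, -128.8], [542.6, 2.9]]
tower corners [[392.8, -98.1], [521.4, -258.5], [299.0, -180.2]]
catch [[563.3, -194.9]]
```

View pics/crop2.png

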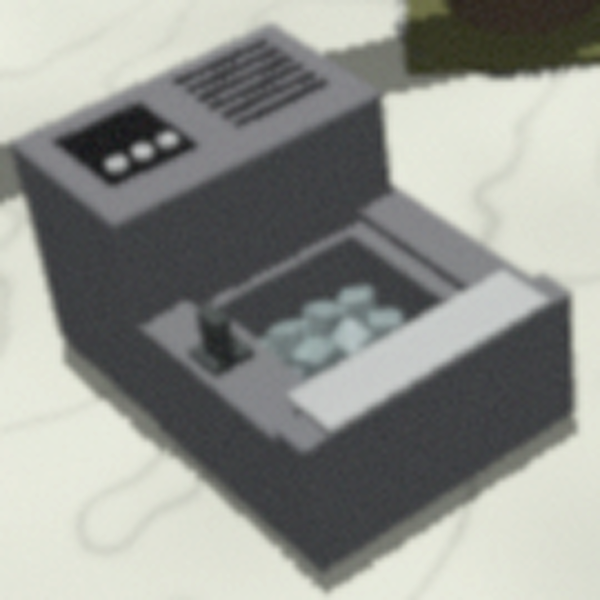

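The lip, tower and catch agree on an ice maker origin of about (518,-129) mm with x-axis yaw about -141°. The cover origin is (577,306) mm with x-axis yaw about -112°, and its measured 151x130 outline matches the description. I'll first hop over the ice maker for a near view.

```bash
cat >> h.py <<'E'
from scipy.spatial.transform import Rotation as R
def target(yaw_x,tilt=0,roll=0):
    """tool orientation for a held cover whose x axis has yaw_x deg; tilt>0 = tongue low"""
    y=np.radians(yaw_x); X=-np.array([np.cos(y),np.sin(y),0]); Z=np.array([0,0,-1.]); Y=np.cross(Z,X)
    return R.from_matrix(np.c_[X,Y,Z])*R.from_euler("y",-tilt,degrees=True)
def delta(st,pos,rot):
    c=R.from_quat(st["eef_rot"]); 
    print("shift cm",(c.inv().apply(np.asarray(pos)-st["tool_pos"])*100).round(2),"turn deg",(c.inv()*rot).as_rotvec(degrees=True).round(2))
E
python3 - <<'E'
from plant import r
from h import *
delta(r.get_state(),[.53,-.13,.30],target(-141))
E
```

```text
shift cm [ 44.79 -31.27  -6.15] turn deg [-8.000e-02 -1.000e-02 -1.792e+01]
```

Request:
{"name": "carry_out", "arguments": {
  "rows": [
    [[0, 0, -6.1], [0, 0, 0], 0],
    [[0, 0, -6.1], [0, 0, 0], 0],
    [[44.8, -31.3, -6.1], [0, 0, -17.9], 0],
    [[44.8, -31.3, -6.1], [0, 0, -17.9], 0],
    [[44.8, -31.3, -6.1], [0, 0, -17.9], 0],
    [[44.8, -31.3, -6.1], [0, 0, -17.9], 0],
    [[44.8, -31.3, -6.1], [0, 0, -17.9], 0],
    [[44.8, -31.3, -6.1], [0, 0, -17.9], 0],
    [[44.8, -31.3, -6.1], [0, 0, -17.9], 0],
    [[44.8, -31.3, -6.1], [0, 0, -17.9], 0],
    [[44.8, -31.3, -6.1], [0, 0, -17.9], 0],
    [[44.8, -31.3, -6.1], [0, 0, -17.9], 0]
  ]
}}

```text
clock: 1.35
tool_pos: [0.5049, -0.1669, 0.2996]
eef_rot: [0.943, 0.334, -0.0, 0.0]
contact_force: [0.9, -1.4, -0.1]
opening: 1.0
finger_force: 0.0
```

Request:
{"name": "carry_out", "arguments": {
  "rows": [
    [[0, 0, 0], [0, 0, 0], 0],
    [[0, 0, 0], [0, 0, 0], 0],
    [[0, 0, 0], [0, 0, 0], 0]
  ]
}}

```text
clock: 1.65
tool_pos: [0.5033, -0.1701, 0.2994]
eef_rot: [0.943, 0.333, -0.001, 0.0]
contact_force: [0.3, 0.5, 0.8]
opening: 1.001
finger_force: 0.0
```

```bash
python3 - <<'E'
from plant import r
from h import *
import pickle
s=r.snapshot("wrist"); st=r.get_state(); pickle.dump((s,st),open("s1.pkl","wb"))
cv2.imwrite("pics/w1.png",cv2.convertScaleAbs(s["image"][:,:,::-1],alpha=1.4))
print(st["clock"],st["tool_pos"],st["q"],s["pose"].round(3).tolist())
E
```

```text
1.7 [ 0.50314716 -0.17053776  0.2995007 ] [ 0.434728    0.49857993 -0.30761609  1.76364446  0.18620631  0.90870916
 -0.84647234] [[0.628, 0.749, 0.213, 0.558], [-0.779, 0.603, 0.172, -0.125], [0.0, -0.274, 0.962, 0.446], [0.0, 0.0, 0.0, 1.0]]
```

View pics/w1.png

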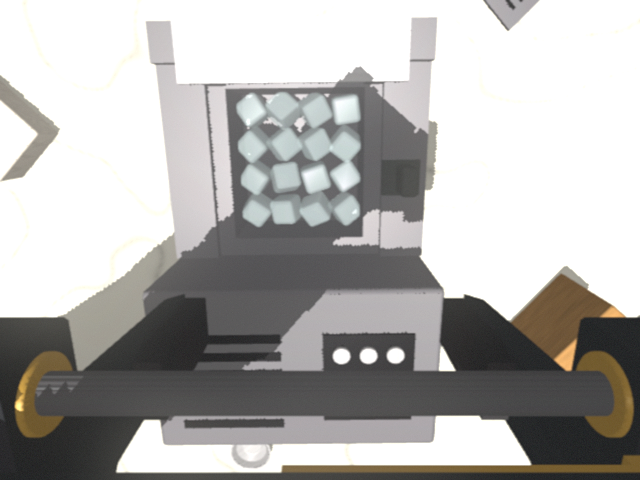

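Wrist view: lip free edge runs (176,83)-(411,81), tower top front edge (148,292)-(441,291), and the catch knob is near (405,180).

```bash
python3 - <<'E'
from h import *
import pickle
s,st=pickle.load(open("s1.pkl","rb"))
g=s["image"].mean(2)
def yaw(a,b): d=b-a; return np.degrees(np.arctan2(d[1],d[0])),np.hypot(*d[:2])*1000
# subpixel edges: vertical gradient at columns
def edge(col,r0,r1):
    k=np.abs(np.diff(cv2.blur(g,(5,1))[r0:r1,col])); k[k<k.max()*.4]=0; return r0+.5+(k*np.arange(len(k))).sum()/k.sum()
pl=np.array([[c,edge(c,76,90)] for c in range(185,232,4)]+[[c,edge(c,76,90)] for c in range(385,406,3)])
f=np.polyfit(pl[:,0],pl[:,1],1); print("lip res",np.std(pl[:,1]-np.polyval(f,pl[:,0])))
L=[cast(s,[u,np.polyval(f,u)],.113)[0] for u in (176,411)]
pt=np.array([[c,edge(c,284,299)] for c in range(170,230,4)]+[[c,edge(c,284,299)] for c in range(360,430,4)])
f2=np.polyfit(pt[:,0],pt[:,1],1); print("tower res",np.std(pt[:,1]-np.polyval(f2,pt[:,0])))
T=[cast(s,[u,np.polyval(f2,u)],.175)[0] for u in (148,441)]
for n,e,x in (("lip",L,-.062),("tower",T,.077)):
    a=yaw(*e); y=np.radians(a[0]-90); m=(e[0]+e[1])/2
    print(n,a,"yaw_x",a[0]-90,"origin",(m[:2]-x*np.array([np.cos(y),np.sin(y)]))*1000)
for z in (.133,.12): print("knob",z,cast(s,[405,180],z)*1000)
# scanline around the knob
for row in (165,180): print(g[row,375:440].astype(int).tolist())
delta(st,[.5803,.3156,.16],target(-111.8))
E
```

```text
lip res 0.5585849892452641
tower res 1.8603595760166238
lip (np.float64(-50.33143717678376), np.float64(172.76809415834714)) yaw_x -140.33143717678377 origin [ 520.05004988 -127.81520311]
tower (np.float64(-49.65107320431684), np.float64(200.931910137107)) yaw_x -139.65107320431684 origin [ 518.24029063 -128.21344695]
knob 0.133 [[ 565.33322353 -195.49776863  133.        ]]
knob 0.12 [[ 565.64517122 -198.42996583  120.        ]]
[72, 73, 73, 73, 71, 67, 61, 54, 55, 55, 55, 55, 55, 54, 55, 55, 56, 56, 57, 58, 54, 56, 55, 53, 54, 53, 52, 55, 54, 53, 53, 54, 54, 53, 53, 56, 57, 59, 57, 57, 59, 59, 60, 59, 60, 69, 73, 74, 74, 75, 78, 92, 103, 106, 108, 108, 108, 108, 116, 148, 186, 204, 206, 206, 207]
[72, 72, 72, 71, 70, 66, 57, 54, 54, 55, 55, 55, 56, 57, 54, 56, 56, 56, 57, 56, 55, 52, 52, 52, 52, 52, 52, 54, 56, 57, 59, 58, 57, 58, 57, 57, 58, 57, 57, 58, 58, 59, 58, 60, 68, 73, 75, 76, 74, 77, 91, 103, 111, 113, 112, 112, 112, 115, 141, 184, 206, 209, 208, 209, 209]
shift cm [ 36.49 -33.06  13.89] turn deg [-2.00e-02  9.00e-02 -2.94e+01]
```

Request:
{"name": "carry_out", "arguments": {
  "rows": [
    [[36.5, -33.1, 4], [0, 0, -29.4], 0],
    [[36.5, -33.1, 4], [0, 0, -29.4], 0],
    [[36.5, -33.1, 4], [0, 0, -29.4], 0],
    [[36.5, -33.1, 4], [0, 0, -29.4], 0],
    [[36.5, -33.1, 4], [0, 0, -29.4], 0],
    [[36.5, -33.1, 4], [0, 0, -29.4], 0],
    [[36.5, -33.1, 4], [0, 0, -29.4], 0],
    [[36.5, -33.1, 4], [0, 0, -29.4], 0],
    [[36.5, -33.1, 4], [0, 0, -29.4], 0],
    [[36.5, -33.1, 4], [0, 0, -29.4], 0],
    [[36.5, -33.1, 6], [0, 0, -29.4], 0],
    [[36.5, -33.1, 8], [0, 0, -29.4], 0]
  ]
}}

```text
clock: 2.9
tool_pos: [0.5805, 0.3184, 0.2191]
eef_rot: [0.827, 0.562, 0.0, 0.0]
contact_force: [0.6, -0.7, -0.2]
opening: 1.002
finger_force: 0.0
```

Request:
{"name": "carry_out", "arguments": {
  "rows": [
    [[0, 0, 0], [0, 0, 0], 0],
    [[0, 0, 0], [0, 0, 0], 0]
  ]
}}

```text
clock: 3.1
tool_pos: [0.5806, 0.3164, 0.2197]
eef_rot: [0.828, 0.561, -0.0, 0.0]
contact_force: [-0.7, 0.0, -0.4]
opening: 0.999
finger_force: 0.0
```

```bash
python3 - <<'E'
from plant import r
from h import *
import pickle
s=r.snapshot("wrist"); st=r.get_state(); pickle.dump((s,st),open("s2.pkl","wb"))
cv2.imwrite("pics/w2.png",cv2.convertScaleAbs(s["image"][:,:,::-1],alpha=1.2))
print(st["clock"],st["tool_pos"],st["eef_rot"])
delta(st,[.5803,.3156,.011],target(-111.8))
E
```

```text
3.15 [0.58087969 0.31708471 0.22058281] [8.27847478e-01 5.60952934e-01 5.32830261e-04 2.72507378e-04]
shift cm [-1.700e-01 -2.000e-02  2.096e+01] turn deg [ 0.06 -0.03  0.04]
```

View pics/w2.png

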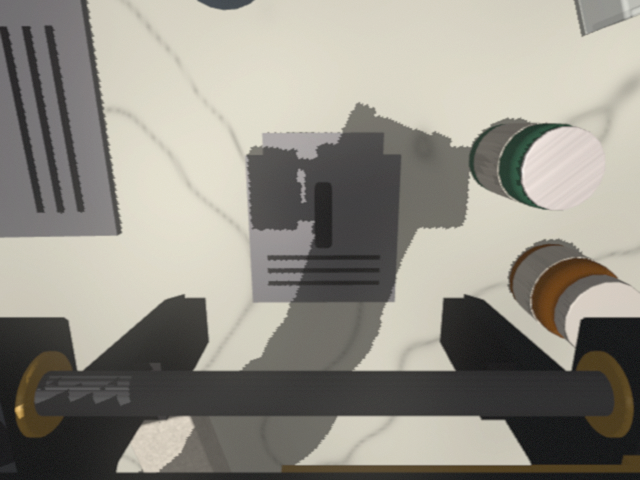

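```bash
python3 - <<'E'
from h import *
import pickle
s,st=pickle.load(open("s2.pkl","rb"))
c=R.from_quat(st["eef_rot"])
P=cast(s,[[263,133],[384,133],[253,301],[395,301]],.006)
print((P*1000).round(1).tolist())
t=P[:2].mean(0);q=P[2:].mean(0);d=q-t;print("centre",(t+q)/2,"len",np.linalg.norm(d),"yaw",np.degrees(np.arctan2(d[1],d[0])), "widths",np.linalg.norm(P[1]-P[0]),np.linalg.norm(P[3]-P[2]))
for n,uv,z in (("handle",[323.3,214],.038),("jar top L",[553,315],.09),("can top L",[522,165],.1),("can",[562,166],.1)):
    p=cast(s,uv,z)[0]; print(n,p.round(3),"in tool",c.inv().apply(p-st["tool_pos"]).round(3))
E
```

```text
[[558.1, 395.9, 6.0], [650.3, 359.1, 6.0], [489.0, 263.3, 6.0], [609.9, 215.0, 6.0]]
centre [0.57679734 0.30832182 0.006     ] len 0.1488074558394573 yaw -111.59868511576117 widths 0.09930902628996428 0.13018676246749755
handle [0.581 0.321 0.038] in tool [ 0.004 -0.001  0.183]
jar top L [0.71  0.202 0.09 ] in tool [-0.059  0.162  0.131]
can top L [0.712 0.316 0.1  ] in tool [0.047 0.122 0.121]
can [0.735 0.306 0.1  ] in tool [0.046 0.147 0.121]
```

Request:
{"name": "carry_out", "arguments": {
  "rows": [
    [[0, 0, 10], [0, 0, 0], 0.5],
    [[0, 0, 10], [0, 0, 0], 0.5],
    [[0, 0, 18], [0, 0, 0], 0.5],
    [[0, 0, 18], [0, 0, 0], 0.5],
    [[0, 0, 20.8], [0, 0, 0], 0.5],
    [[0, 0, 20.8], [0, 0, 0], 0.5],
    [[0, 0, 20.8], [0, 0, 0], 0.5],
    [[0, 0, 20.8], [0, 0, 0], 1],
    [[0, 0, 20.8], [0, 0, 0], 1],
    [[0, 0, 20.8], [0, 0, 0], 1],
    [[0, 0, 20.8], [0, 0, 0], 1],
    [[0, 0, 20.8], [0, 0, 0], 1]
  ],
  "newtons": 45
}}

```text
clock: 4.35
tool_pos: [0.5803, 0.3184, 0.0125]
eef_rot: [0.827, 0.562, 0.001, 0.0]
contact_force: [0.4, -1.0, 4.9]
opening: 0.154
finger_force: 45.0
```

Request:
{"name": "carry_out", "arguments": {
  "rows": [
    [[0, 0, 0], [0, 0, 0], 1],
    [[0, 0, 0], [0, 0, 0], 1]
  ]
}}

```text
clock: 4.55
tool_pos: [0.5803, 0.3185, 0.0126]
eef_rot: [0.827, 0.562, 0.001, 0.0]
contact_force: [-1.1, -0.6, 6.6]
opening: 0.152
finger_force: 45.0
```

Request:
{"name": "carry_out", "arguments": {
  "rows": [
    [[0, 0, -4], [0, 0, 0], 1],
    [[0, 0, -8], [0, 0, 0], 1],
    [[0, 0, -13], [0, 0, 0], 1],
    [[0, 0, -18], [0, 0, 0], 1],
    [[0, 0, -25], [0, 0, 0], 1],
    [[0, 0, -25], [0, 0, 0], 1],
    [[0, 0, -25], [0, 0, 0], 1]
  ]
}}

```text
clock: 5.25
tool_pos: [0.5811, 0.3195, 0.265]
eef_rot: [0.827, 0.562, 0.003, -0.0]
contact_force: [1.4, -0.3, -3.4]
opening: 0.155
finger_force: 45.0
```

```bash
cat >> h.py <<'E'
ICE=np.array([.5195,-.128,0]); YAW=-140.5; G=np.array([-.0115,0,.0126])
RI=R.from_euler("z",YAW,degrees=True)
def place(tip,tilt,G=G):
    """TCP pose with the tongue-tip underside at tip (ice frame, m), tilt deg"""
    rot=target(YAW,tilt); rc=RI*R.from_euler("y",-tilt,degrees=True)
    return ICE+RI.apply(tip)+rc.apply(G-np.array([-.075,0,0])), rot
def where(st,G=G):
    t=R.from_quat(st["eef_rot"]); rc=RI.inv()*t*R.from_euler("y",180,degrees=True)
    tc=RI.inv().apply(st["tool_pos"]-ICE)
    z=rc.as_matrix()[:,2]
    print("hook",((tc+rc.apply(np.array([-.075,0,.006])-G))*1000).round(1),"rear",((tc+rc.apply(np.array([.075,0,0])-G))*1000).round(1),"tilt",np.degrees(np.arctan2(-z[0],z[2])).round(1),"roll",np.degrees(z[1]).round(2),"yaw",rc.as_euler("zyx",degrees=True)[0].round(2))
E
python3 - <<'E'
from plant import r
from h import *
st=r.get_state(); print(st["clock"],st["tool_pos"],st["finger_force"],st["opening"])
delta(st,*place([-.0515,0,.21],36))
E
```

```text
5.25 [0.58109192 0.31948786 0.26501949] 44.99834384769201 0.15453517675758627
shift cm [-43.21  11.14   0.56] turn deg [  9.19 -35.58  27.87]
```

Request:
{"name": "carry_out", "arguments": {
  "rows": [
    [[-43.2, 11.1, 0.6], [9.2, -35.6, 27.9], 1],
    [[-43.2, 11.1, 0.6], [9.2, -35.6, 27.9], 1],
    [[-43.2, 11.1, 0.6], [9.2, -35.6, 27.9], 1],
    [[-43.2, 11.1, 0.6], [9.2, -35.6, 27.9], 1],
    [[-43.2, 11.1, 0.6], [9.2, -35.6, 27.9], 1],
    [[-43.2, 11.1, 0.6], [9.2, -35.6, 27.9], 1],
    [[-43.2, 11.1, 0.6], [9.2, -35.6, 27.9], 1],
    [[-43.2, 11.1, 0.6], [9.2, -35.6, 27.9], 1],
    [[-43.2, 11.1, 0.6], [9.2, -35.6, 27.9], 1],
    [[-43.2, 11.1, 0.6], [9.2, -35.6, 27.9], 1],
    [[-43.2, 11.1, 0.6], [9.2, -35.6, 27.9], 1],
    [[-43.2, 11.1, 0.6], [9.2, -35.6, 27.9], 1]
  ]
}}

```text
clock: 6.45
tool_pos: [0.5236, -0.1225, 0.2541]
eef_rot: [0.894, 0.322, -0.294, 0.104]
contact_force: [0.3, 1.0, -2.8]
opening: 0.154
finger_force: 45.0
```

Request:
{"name": "carry_out", "arguments": {
  "rows": [
    [[0, 0, 0], [0, 0, 0], 1],
    [[0, 0, 0], [0, 0, 0], 1],
    [[0, 0, 0], [0, 0, 0], 1]
  ]
}}

```text
clock: 6.75
tool_pos: [0.524, -0.1233, 0.2555]
eef_rot: [0.894, 0.322, -0.294, 0.105]
contact_force: [-0.5, -0.1, -2.9]
opening: 0.156
finger_force: 45.0
```

```bash
python3 - <<'E'
from plant import r
from h import *
import pickle
d={n:r.snapshot(n) for n in ("wrist","top","scene")}
st=r.get_state(); print(st["clock"],st["tool_pos"],st["q"].round(2),st["finger_force"],st["opening"]); pickle.dump((d,st),open("s3.pkl","wb"))
delta(st,*place([-.0515,0,.21],36)); where(st)
o=np.hstack([cv2.resize(d["wrist"]["image"],(400,300)),cv2.resize(d["scene"]["image"][90:300,150:430],(400,300))])
t=cv2.resize(d["top"]["image"][150:340,300:520],(346,300)); o=np.vstack([o,np.hstack([t,np.zeros((300,454,3),np.uint8)])])
cv2.imwrite("pics/w3.png",cv2.convertScaleAbs(o[:,:,::-1],alpha=1.4))
E
```

```text
6.9 [ 0.52391304 -0.12393541  0.25574025] [-0.01  0.8  -0.12  1.45  0.42  1.46 -1.16] 44.998366981744766 0.15283681219159906
shift cm [ 0.02  0.03 -0.23] turn deg [-0.01  0.38  0.02]
hook [-53.2  -0.4 212.8] rear [ 71.1  -0.3 296.9] tilt 36.4 roll 0.01 yaw 0.01
```

View pics/w3.png

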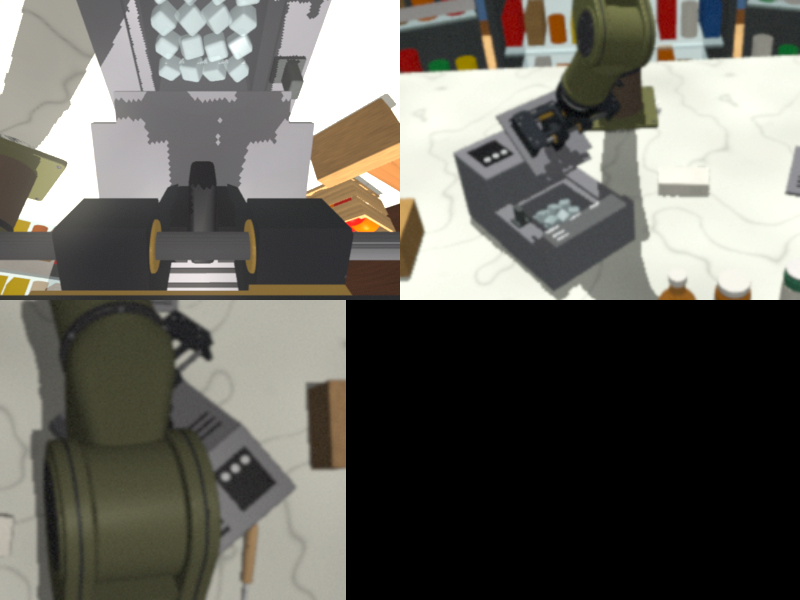

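```bash
python3 - <<'E'
from h import *
import pickle
d,st=pickle.load(open("s3.pkl","rb")); s=d["wrist"]
t=R.from_quat(st["eef_rot"]); rc=t*R.from_euler("y",180,degrees=True)
pts=np.array([[-75,-50,6],[-75,50,6],[-57,-65,6],[-57,65,6]])/1000
print("pred cover",proj(s,st["tool_pos"]+rc.apply(pts-G)).round(1).tolist())
g=s["image"].mean(2)
gb=cv2.blur(g,(5,1))
for c in (215,240,400,430): k=np.abs(np.diff(gb[125:170,c])); print(c,125.5+k.argmax(),int(k.max()))
ic=np.array([[62,-55,90],[62,55,90],[77,-69,98],[77,69,98],[10,85,133],[10,69,98],[-20,69,98],[-20,-69,98]])/1000
print("pred ice",proj(s,ICE+RI.apply(ic)).round(1).tolist())
cv2.imwrite("pics/w3b.png",cv2.convertScaleAbs(cv2.resize(s["image"][0:225,130:530,::-1],(800,450)),alpha=1.3))
E
```

```text
pred cover [[185.9, 147.5], [469.4, 147.8], [149.0, 198.1], [505.9, 198.5]]
215 144.5 13
240 145.5 28
400 145.5 5
430 132.5 4
pred ice [[252.2, 164.1], [399.9, 164.3], [235.3, 186.3], [416.6, 186.5], [471.8, 145.7], [434.9, 110.2], [445.7, 65.4], [207.9, 65.1]]
```

View pics/w3b.png

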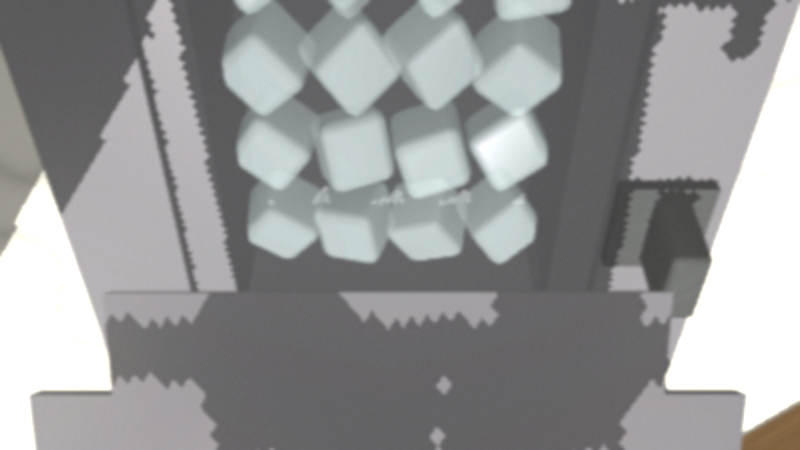

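Wrist crop: tongue tip runs (183,146)-(466,146) in full-image pixels against a predicted (186,147)-(469,148), so the cover sits about 1 mm off in y. The side rim grooves match the predicted ice maker pose within 1 px. That's well inside the play, so I'll go down.

```bash
python3 - <<'E'
from plant import r
from h import *
st=r.get_state()
for xt,zt,t in ((-.0515,.13,36),(-.0515,.094,36),(-.060,.094,36)): delta(st,*place([xt,.0007,zt],t))
E
```

```text
shift cm [4.76 0.11 6.21] turn deg [-0.01  0.38  0.02]
shift cm [6.9  0.11 9.1 ] turn deg [-0.01  0.38  0.02]
shift cm [7.58 0.11 8.6 ] turn deg [-0.01  0.38  0.02]
```

Request:
{"name": "carry_out", "arguments": {
  "rows": [
    [[2.4, 0.1, 3], [0, 0.4, 0], 1],
    [[4.8, 0.1, 6.2], [0, 0.4, 0], 1],
    [[4.8, 0.1, 6.2], [0, 0.4, 0], 1],
    [[5.9, 0.1, 7.7], [0, 0.4, 0], 1],
    [[6.9, 0.1, 9.1], [0, 0.4, 0], 1],
    [[6.9, 0.1, 9.1], [0, 0.4, 0], 1],
    [[6.9, 0.1, 9.1], [0, 0.4, 0], 1],
    [[6.9, 0.1, 9.1], [0, 0.4, 0], 1]
  ]
}}

```text
clock: 7.7
tool_pos: [0.5262, -0.124, 0.1426]
eef_rot: [0.895, 0.321, -0.29, 0.105]
contact_force: [0.0, -0.1, -3.7]
opening: 0.153
finger_force: 45.0
```

```bash
python3 - <<'E'
from plant import r
from h import *
st=r.get_state(); where(st); print(st["contact_force"],st["moment"],st["opening"])
for xt,zt,t in ((-.0515,.094,36),(-.060,.094,36),(-.066,.094,29),(-.072,.094,22)): delta(st,*place([xt,.0007,zt],t))
s=r.snapshot("wrist")
cv2.imwrite("pics/w4.png",cv2.convertScaleAbs(s["image"][:,:,::-1],alpha=1.4))
E
```

```text
hook [-55.3   1.3 100. ] rear [ 69.7   1.2 183.2] tilt 35.9 roll -0.02 yaw -0.03
[ 0.0231755  -0.12451853 -3.65803059] [ 0.58313491 -0.77859593  0.09068192] 0.1528639247987188
shift cm [ 0.05 -0.05  0.1 ] turn deg [ 0.02 -0.07 -0.05]
shift cm [ 0.74 -0.05 -0.4 ] turn deg [ 0.02 -0.07 -0.05]
shift cm [ 1.12 -0.05  0.03] turn deg [ 0.03  6.93 -0.05]
shift cm [ 1.59 -0.05  0.47] turn deg [ 0.03 13.93 -0.05]
```

View pics/w4.png

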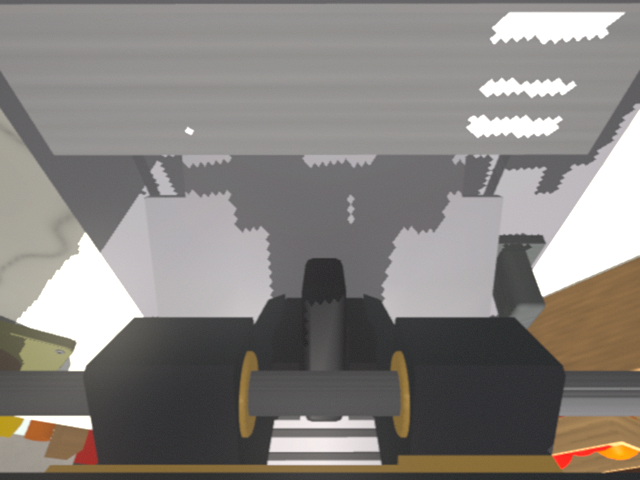

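The wrist view shows the lip edge at row 155 above the tongue, the cover shoulders at (147,196) and (501,196) centred in the opening, and no contact force. Next is tucking the tongue.

Request:
{"name": "carry_out", "arguments": {
  "rows": [
    [[0.4, 0, -0.2], [0, 0, 0], 1],
    [[0.7, 0, -0.4], [0, 0, 0], 1],
    [[0.9, 0, -0.2], [0, 3.5, 0], 1],
    [[1.1, 0, 0], [0, 6.9, 0], 1],
    [[1.35, 0, 0.25], [0, 10.4, 0], 1],
    [[1.6, 0, 0.5], [0, 13.9, 0], 1],
    [[1.6, 0, 0.5], [0, 13.9, 0], 1],
    [[1.6, 0, 0.5], [0, 13.9, 0], 1],
    [[1.6, 0, 0.5], [0, 13.9, 0], 1]
  ]
}}

```text
clock: 8.65
tool_pos: [0.5339, -0.1168, 0.128]
eef_rot: [0.924, 0.332, -0.18, 0.065]
contact_force: [0.6, -0.5, -2.7]
opening: 0.153
finger_force: 45.0
```

```bash
python3 - <<'E'
from plant import r
from h import *
st=r.get_state(); where(st); print(st["contact_force"],st["moment"],st["opening"])
for xt,zt,t in ((-.073,.094,22),(-.0735,.092,15),(-.0745,.0915,8),(-.075,.091,3),(-.075,.0895,0)): delta(st,*place([xt,.0007,zt],t))
E
```

```text
hook [-74.6   0.5  98. ] rear [ 66.6   0.6 148.9] tilt 22.1 roll 0.02 yaw 0.04
[ 0.63991826 -0.52640443 -2.72893496] [ 0.37467639 -0.52952586  0.01363992] 0.15323254989779636
shift cm [-0.    0.02 -0.16] turn deg [-0.02  0.1   0.05]
shift cm [0.02 0.02 0.79] turn deg [-0.02  7.1   0.05]
shift cm [0.12 0.02 1.59] turn deg [-0.02 14.1   0.05]
shift cm [0.24 0.02 2.18] turn deg [-0.03 19.1   0.05]
shift cm [0.35 0.02 2.65] turn deg [-0.03 22.1   0.04]
```

Request:
{"name": "carry_out", "arguments": {
  "rows": [
    [[0, 0, 0.4], [0, 3.5, 0], 1],
    [[0, 0, 0.8], [0, 7.1, 0], 1],
    [[0.1, 0, 1.2], [0, 10.6, 0], 1],
    [[0.1, 0, 1.6], [0, 14.1, 0], 1],
    [[0.2, 0, 1.9], [0, 16.6, 0], 1],
    [[0.25, 0, 2.2], [0, 19.1, 0], 1],
    [[0.25, 0, 2.2], [0, 19.1, 0], 1],
    [[0.25, 0, 2.2], [0, 19.1, 0], 1]
  ]
}}

```text
clock: 9.45
tool_pos: [0.5289, -0.1211, 0.1067]
eef_rot: [0.941, 0.338, -0.025, 0.009]
contact_force: [0.2, -0.3, -3.0]
opening: 0.153
finger_force: 45.0
```

```bash
python3 - <<'E'
from plant import r
from h import *
st=r.get_state(); where(st); print(st["contact_force"],st["moment"],st["opening"])
for xt,zt,t in ((-.075,.091,3),(-.075,.0905,0),(-.075,.0885,0)): delta(st,*place([xt,.0007,zt],t))
E
```

```text
hook [-74.7   0.7  96.7] rear [75.4  0.7 98.7] tilt 3.1 roll 0.04 yaw 0.01
[ 0.22668994 -0.31596447 -2.97879391] [ 0.05091886 -0.12375122  0.05506351] 0.1527844765982798
shift cm [ 0.06  0.   -0.03] turn deg [-0.04  0.08  0.02]
shift cm [0.   0.   0.36] turn deg [-0.04  3.08  0.02]
shift cm [0.01 0.   0.56] turn deg [-0.04  3.08  0.02]
```

Request:
{"name": "carry_out", "arguments": {
  "rows": [
    [[0, 0, 0.2], [0, 1.5, 0], 1],
    [[0, 0, 0.35], [0, 3.1, 0], 1],
    [[0, 0, 0.45], [0, 3.1, 0], 1],
    [[0, 0, 0.5], [0, 3.1, 0], 1],
    [[0, 0, 0.5], [0, 3.1, 0], 1],
    [[0, 0, 0.5], [0, 3.1, 0], 1]
  ]
}}

```text
clock: 10.05
tool_pos: [0.5282, -0.1218, 0.1025]
eef_rot: [0.941, 0.338, -0.001, 0.0]
contact_force: [-3.6, -0.9, 6.0]
opening: 0.152
finger_force: 45.0
```

```bash
python3 - <<'E'
from plant import r
from h import *
st=r.get_state(); where(st); print(st["contact_force"],st["moment"],st["opening"])
E
```

```text
hook [-74.2   0.8  95.8] rear [75.8  0.8 90. ] tilt 0.1 roll -0.01 yaw 0.01
[-3.55477446 -0.94554644  6.01529873] [-0.2306944   0.5317889   0.01027107] 0.15234431750053773
```

Request:
{"name": "carry_out", "arguments": {
  "rows": [
    [[0, 0, 0], [0, 0, 0], 0.6],
    [[0, 0, 0], [0, 0, 0], 0.6],
    [[0, 0, 0], [0, 0, 0], 0.6],
    [[0, 0, 0], [0, 0, 0], 0.6],
    [[0, 0, -3], [0, 0, 0], 0.6],
    [[0, 0, -7], [0, 0, 0], 0.6],
    [[0, 0, -11], [0, 0, 0], 0.6],
    [[0, 0, -14], [0, 0, 0], 0.6],
    [[0, 0, -14], [0, 0, 0], 0.6],
    [[0, 0, -14], [0, 0, 0], 0.6]
  ]
}}

```text
clock: 11.05
tool_pos: [0.5283, -0.1219, 0.2419]
eef_rot: [0.941, 0.338, 0.001, -0.0]
contact_force: [-0.9, -0.4, -0.4]
opening: 0.401
finger_force: 0.0
```

```bash
python3 - <<'E'
from plant import r
from h import *
import pickle
s=r.snapshot("wrist");st=r.get_state(); pickle.dump((s,st),open("s5.pkl","wb"))
print(st["clock"],st["tool_pos"],st["contact_force"],st["opening"])
ic=np.array([[-62,-50,113],[-62,50,113],[75,-65,96],[75,65,96],[10,84,133],[10,90,133],[77,-69,98],[77,69,98],[-57,-65,96],[-57,65,96]])/1000
print("pred",proj(s,ICE+RI.apply(ic)).round(1).tolist())
cv2.imwrite("pics/w5.png",cv2.convertScaleAbs(s["image"][:,:,::-1],alpha=1.4))
E
```

```text
11.1 [ 0.52763502 -0.12186792  0.24099019] [ 0.15995021  0.18665338 -0.46322831] 0.39747122909859556
pred [[245.3, 158.3], [402.1, 158.2], [238.7, 339.5], [408.9, 339.4], [455.3, 275.3], [464.7, 275.3], [233.1, 343.1], [414.5, 343.0], [228.1, 164.0], [419.3, 163.9]]
```

View pics/w5.png

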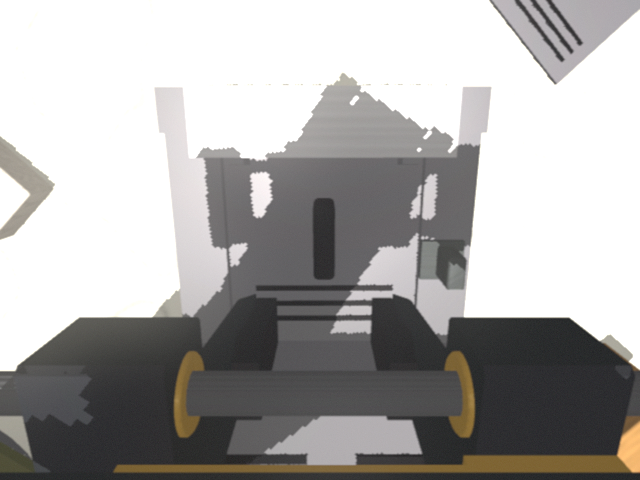

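The cover is seated: its handle is centred at (324,238), its tongue is hidden under the lip edge at row 157, and dead reckoning gives flat at 90 mm. The knob top at about (454,276) puts the catch at y≈84 mm. I'll pinch the knob.

```bash
python3 - <<'E'
from plant import r
from h import *
st=r.get_state()
for z in (.20,.109): delta(st,ICE+RI.apply([.010,.0838,z]),target(YAW))
E
```

```text
shift cm [-2.02  8.34  4.09] turn deg [-0.08 -0.03 -0.02]
shift cm [-2.02  8.35 13.19] turn deg [-0.08 -0.03 -0.02]
```

Request:
{"name": "carry_out", "arguments": {
  "rows": [
    [[-2, 8.3, 0], [0, 0, 0], 0.6],
    [[-2, 8.3, 0], [0, 0, 0], 0.6],
    [[-2, 8.3, 4], [0, 0, 0], 0.6],
    [[-2, 8.3, 8], [0, 0, 0], 0.6],
    [[-2, 8.3, 11], [0, 0, 0], 0.6],
    [[-2, 8.3, 13.1], [0, 0, 0], 0.6],
    [[-2, 8.3, 13.1], [0, 0, 0], 0.6],
    [[-2, 8.3, 13.1], [0, 0, 0], 0.6],
    [[-2, 8.3, 13.1], [0, 0, 0], 1],
    [[-2, 8.3, 13.1], [0, 0, 0], 1],
    [[-2, 8.3, 13.1], [0, 0, 0], 1],
    [[-2, 8.3, 13.1], [0, 0, 0], 1]
  ],
  "newtons": 15
}}

```text
clock: 12.3
tool_pos: [0.5665, -0.1987, 0.1117]
eef_rot: [0.941, 0.338, 0.002, 0.0]
contact_force: [0.7, 0.1, 3.6]
opening: 0.134
finger_force: 15.0
```

```bash
python3 - <<'E'
from plant import r
from h import *
st=r.get_state(); print(st["clock"],(RI.inv().apply(st["tool_pos"]-ICE)*1000).round(1),st["contact_force"].round(1),st["opening"]*88,st["finger_force"])
E
```

```text
12.3 [  8.7  84.5 111.7] [0.7 0.1 3.6] 11.787474614912735 15.000246218405664
```

Request:
{"name": "carry_out", "arguments": {
  "rows": [
    [[0, -0.5, 0], [0, 0, 0], 1],
    [[0, -1, 0], [0, 0, 0], 1],
    [[0, -1.4, 0], [0, 0, 0], 1],
    [[0, -1.7, 0], [0, 0, 0], 1],
    [[0, -1.8, 0], [0, 0, 0], 1],
    [[0, -1.9, 0], [0, 0, 0], 1],
    [[0, -1.9, 0], [0, 0, 0], 1]
  ]
}}

```text
clock: 13.0
tool_pos: [0.5574, -0.1876, 0.1117]
eef_rot: [0.942, 0.337, 0.004, 0.003]
contact_force: [7.1, -8.8, -1.3]
opening: 0.133
finger_force: 15.0
```

```bash
python3 - <<'E'
from plant import r
from h import *
st=r.get_state(); print(st["clock"],(RI.inv().apply(st["tool_pos"]-ICE)*1000).round(1),RI.inv().apply(st["contact_force"]).round(1),st["opening"]*88,st["finger_force"])
E
```

```text
13.0 [  8.7  70.1 111.7] [ 0.2 11.3 -1.3] 11.709497048574727 14.99981495377142
```

Request:
{"name": "carry_out", "arguments": {
  "rows": [
    [[0, -0.2, 0], [0, 0, 0], 1],
    [[0, -0.4, 0], [0, 0, 0], 1],
    [[0, -0.4, 0], [0, 0, 0], 1]
  ],
  "newtons": 30
}}

```text
clock: 13.3
tool_pos: [0.5573, -0.1875, 0.1118]
eef_rot: [0.942, 0.336, 0.006, 0.006]
contact_force: [13.6, -13.8, -7.8]
opening: 0.135
finger_force: 30.0
```

```bash
python3 - <<'E'
from plant import r
from h import *
st=r.get_state(); print(st["clock"],(RI.inv().apply(st["tool_pos"]-ICE)*1000).round(1),RI.inv().apply(st["contact_force"]).round(1),st["opening"]*88,st["finger_force"])
E
```

```text
13.3 [  8.7  70.  111.8] [-1.7 19.3 -7.8] 11.86728278416685 29.998192288912833
```

Request:
{"name": "carry_out", "arguments": {
  "rows": [
    [[0, 0.5, 0], [0, 0, 0], 1],
    [[0, 0.5, 0], [0, 0, 0], 0.6],
    [[0, 0.5, 0], [0, 0, 0], 0.6],
    [[0, 0.5, 0], [0, 0, 0], 0.6],
    [[0, 0.5, 0], [0, 0, 0], 0.6],
    [[0, 0.5, -3], [0, 0, 0], 0.6],
    [[0, 0.5, -7], [0, 0, 0], 0.6],
    [[0, 0.5, -11], [0, 0, 0], 0.6],
    [[0, 0.5, -15], [0, 0, 0], 0.6],
    [[0, 0.5, -15], [0, 0, 0], 0.6],
    [[0, 0.5, -15], [0, 0, 0], 0.6]
  ]
}}

```text
clock: 14.4
tool_pos: [0.554, -0.1844, 0.2611]
eef_rot: [0.941, 0.338, 0.001, -0.0]
contact_force: [0.1, 0.0, -1.7]
opening: 0.399
finger_force: 0.0
```

```bash
python3 - <<'E'
from plant import r
from h import *
s=r.snapshot("wrist"); S=r.snapshot("scene");st=r.get_state()
print(st["clock"],(RI.inv().apply(st["tool_pos"]-ICE)*1000).round(1),st["contact_force"].round(1),st["opening"])
ic=np.array([[10,66,133],[10,70,133],[10,80,133]])/1000
print("pred knob y66,70,80",proj(s,ICE+RI.apply(ic)).round(1).tolist())
o=np.hstack([cv2.resize(s["image"][100:340,180:500],(400,300)),cv2.resize(S["image"][150:300,170:370],(400,300))])
cv2.imwrite("pics/w6.png",cv2.convertScaleAbs(o[:,:,::-1],alpha=1.3))
E
```

```text
14.5 [ 10.1  64.8 259.3] [0.6 1.  0.2] 0.39800755232001195
pred knob y66,70,80 [[326.0, 237.6], [331.9, 237.6], [346.9, 237.6]]
```

View pics/w6.png

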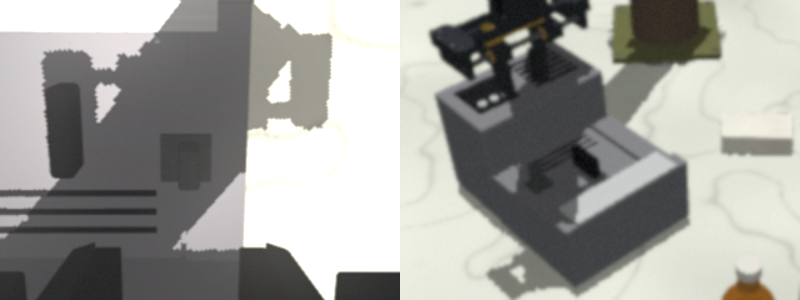

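The knob is at full-image column 331, which puts it at y≈70 mm. The catch moved 14 mm and hit its end stop hard. The cover looks flush and the gripper is clear, so I'm handing in.

```bash
python3 -c "
from plant import r
print(r.finish_job())"
```

```text
the job is handed in; nothing more can be done
None
```

I tucked the cover's tongue under the lip and swung it down flat, slid the catch in to its end stop, let go and handed in at about 14.5 s; no pass/fail result came back.

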